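# Clear the moisture-test bench: tins, jars and weight to their places

## Robot

A 7-joint arm with a two-finger parallel gripper is mounted at the origin on the work surface. World frame = base frame: x ahead of the robot, y to its left, z up, the work surface at z = 0. Lengths are in m, angles in rad, forces in N, time in s.
With the tool pointing down it reaches from about 0.4 to 0.85 m from the base axis. Payload 10.4 kg.
Tool frame: the origin (TCP) lies at the very end of the fingers, on their centre line; the grasp point (between the pads) lies 19 mm behind it (grasp_offset is the distance from the TCP to the grasp point, in m); z points along the fingers, y is the line along which they close (so a half turn about z gives the same grasp; the last joint's range is limited). The gripper opens to 85 mm and grips with 20 to 120 N. Pads are 22 mm wide; open, the fingers measure 114 mm over their backs; the gripper's body (76 mm by 85 mm) begins 54 mm behind the grasp point. The pads swing forward as they close: fully open they stand 13 mm farther back than shut.
Start: joints at [1.116, 0.332, -0.065, 1.46, 0.022, 1.35, -0.088], TCP at [0.262, -0.568, 0.231] pointing down, gripper open.
Joint ranges: [-2.6, 2.6], [-0.5, 2.12], [-1.47, 1.34], [0.16, 2.42], [-1.27, 4.41], [0.06, 2.06], [-2.6, 2.6]. Speed limits (rad/s): [2.22, 2.22, 2.79, 2.79, 3.14, 3.14, 3.14].

## Interface

Orientations are given as a unit quaternion [x, y, z, w].
In Python, from workcell import * gives the robot as it stands.
- The arm moves only by the tool jog_arm, never from a script. Its argument "plan" is a list of rows, each a list of 3 entries, a list of its own where there are three numbers: the turn, a rotation vector about the tool's x, y, z in rad, then the shift along the tool's x, y, z in m, then the finger opening in m, from 0 to 0.0854. A call has 1 to 8 rows; each row is the pose to reach, as a shift and turn from the pose commanded when the call began, along the tool's axes at that moment; what a row does not reach only later rows make up. A row lasts 1/12 s, in which the tool goes at most 41.7 mm and 7.16 degrees, less where a joint would pass 70% of its speed; a pose out of reach is approached as far as the arm can. A call with a gripper value outside its range is refused whole. The fingers move at their own pace and stop on an object; "force" is the grip in N (left out, the last holds). Time passes only in rows, so rows that repeat a pose let the fingers close. It gives the time, the measured TCP pose, the force, the opening and the grip force at its end, in the units of the state.
- get_obs(): the state, without advancing time (a new reading comes with each control period).
- camera(name): name is "scene" or "side" or "wrist"; returns a dict with "img" (400x640x3 uint8, red, green, blue), "mtx" (3x3 intrinsics, pixels), "k1" (the pictures are not rectified: a ray, as slopes to the right and down, at radius r is drawn at 1 + k1 r^2 times it, then the intrinsics apply), "extrinsics" (4x4, takes a point from camera to world coordinates). Camera axes: x right, y down, z forward; pixel columns grow to the right and rows downward; lengths in m; the calibration is good to about 2 mm. A picture is of the moment at which its call begins. There is no depth.
- hand_in(): hands the job in; it is judged then, once.
The state is a dict: "clock": time; "joint_pos": joint angles; "joint_velocities": joint speeds; "tau": joint torques, N m; "position": TCP position; "ee_rot": TCP orientation; "ft_force": force on the tool from outside, world axes, zero at the start; "torque": the same for the moment, N m; "grip_width": opening from 0.0 (shut) to 1.0 (fully open); "grasp_force": force on a finger pad.
Only numpy, scipy, OpenCV 4.12 (cv2) and the standard library are available. Lean on these libraries where they do the work, as an engineer would, in place of code of your own. Each camera call takes 0.05 s, during which the arm holds its last target. There are 200 camera calls.

## Task

After the moisture tests the bench has to be cleared for the next batch: stand the two aluminium moisture tins in the steel oven tray, the two amber specimen jars in the blue crate, and the loose brass knob weight in the empty well of the wooden weight block. Set each one down upright on the floor of its own place without dropping it, and leave the white crucible and the white timer where they are.

Things in the scene. Friction and masses are not known exactly. Their poses are not given: they have to be found in the camera images.
- tin_plain_mid (a point): closed aluminium moisture tin, a plain silver round tin with a slip lid, its lid bare. Diameter 55 mm over the lid (the top 14 mm), 52 mm below, height 40 mm, about 70 g. Stands upright on the bench. This point is its centre, half-way up (20 mm above its underside), z up.
- tin_green_mid (a point): closed aluminium moisture tin, a plain silver round tin with a slip lid, with a round green sticker on its lid. Diameter 55 mm over the lid (the top 14 mm), 52 mm below, height 40 mm, about 70 g. Stands upright on the bench. This point is its centre, half-way up (20 mm above its underside), z up.
- jar_black_mid (a point): amber (dark brown) glass specimen jar with a blank white label and a black screw cap. Glass 44 mm in diameter up to 50 mm, cap 39 mm in diameter above that, total height 70 mm, about 130 g. Stands upright on the bench. This point is its centre, half-way up (35 mm above its underside), z up.
- jar_white_mid (a point): amber (dark brown) glass specimen jar with a blank white label and a white screw cap. Glass 44 mm in diameter up to 50 mm, cap 39 mm in diameter above that, total height 70 mm, about 130 g. Stands upright on the bench. This point is its centre, half-way up (35 mm above its underside), z up.
- weight_mid (a point): loose brass knob weight of 500 g (the largest one, standing alone on the bench): a cylinder 38 mm in diameter and 42 mm high, a thin neck 14 mm in diameter, and on top a round knob 24 mm in diameter from 48 to 62 mm above its underside. This point is on its axis half-way up, 31 mm above its underside, z up.
- oven_tray: shallow stainless-steel oven tray, fixed. Outside 120 mm (its x) by 170 mm (its y), rim 14 mm high, walls and floor 3 mm thick; inside 114 x 164 mm. The origin is the centre of its underside, on the bench. Both tins fit side by side along its y.
- jar_crate: low blue plastic crate, open on top, no dividers, fixed. Outside 120 mm (its x) by 170 mm (its y), 30 mm high, walls and floor 4 mm thick; inside 112 x 162 mm. The origin is the centre of its underside, on the bench. Both jars fit side by side along its y.
- empty_well (a point): the one empty well of the wooden weight block: a round hole 56 mm in diameter and 16 mm deep with a green floor. This point is the centre of the well's floor, 6 mm above the bench. The block is fixed, 120 mm (x) by 170 mm (y) and 22 mm high; its centre lies 42 mm from this point along the point's +y axis, and its other wells, 66 mm and more from this point towards +y, hold smaller brass weights fixed there, up to 52 mm above the bench.
- crucible: small white porcelain crucible (open cup), 46 mm in diameter at the rim, 38 mm high, loose, 60 g. Origin at the centre of its underside. To be left alone.
- timer: white digital timer with a grey-green display lying flat, 50 mm (its x) by 62 mm (its y), 16 mm high, loose, 70 g. Origin at the centre of its underside. To be left alone.

How it is judged:
At the end, for the whole second after the job is handed in: Tins on the oven tray floor, jars on the crate floor, weight on the well floor with its axis within 12 mm of the centre; each upright within 0.15 rad, height within 5 mm, released, at rest; crucible (upright) and timer within 20 mm of their starts (x of tin_plain_mid in the frame of oven_tray between -0.032 and 0.032 m and y of tin_plain_mid in the frame of oven_tray between -0.057 and 0.057 m and z of tin_plain_mid in the frame of oven_tray between 0.018 and 0.028 m and angle between each of tin_plain_mid, tin_green_mid, jar_black_mid, jar_white_mid, weight_mid's own z axis and vertical below 0.15 rad and linear speed of each of tin_plain, tin_green, jar_black, jar_white, weight below 0.02 m/s and angular speed of each of tin_plain, tin_green, jar_black, jar_white, weight below 0.3 rad/s and x of tin_green_mid in the frame of oven_tray between -0.032 and 0.032 m and y of tin_green_mid in the frame of oven_tray between -0.057 and 0.057 m and z of tin_green_mid in the frame of oven_tray between 0.018 and 0.028 m and x of jar_black_mid in the frame of jar_crate between -0.036 and 0.036 m and y of jar_black_mid in the frame of jar_crate between -0.061 and 0.061 m and z of jar_black_mid in the frame of jar_crate between 0.034 and 0.044 m and x of jar_white_mid in the frame of jar_crate between -0.036 and 0.036 m and y of jar_white_mid in the frame of jar_crate between -0.061 and 0.061 m and z of jar_white_mid in the frame of jar_crate between 0.034 and 0.044 m and horizontal distance between weight_mid and empty_well below 0.012 m and z of weight_mid in the frame of empty_well between 0.026 and 0.036 m and distance of each of crucible, timer from where it was at the start of the episode below 0.02 m and angle between crucible's own z axis and vertical below 0.3 rad); the robot touches nothing.
It fails at once if a tin is dropped: it falls free, touching nothing, faster than 0.75 m/s (a drop of about 3 cm) ((contact force between tin_plain and anything else below 0.01 N and linear speed of tin_plain above 0.75 m/s) or (contact force between tin_green and anything else below 0.01 N and linear speed of tin_green above 0.75 m/s)).
It fails at once if a jar is dropped: it falls free, touching nothing, faster than 0.75 m/s (a drop of about 3 cm) ((contact force between jar_black and anything else below 0.01 N and linear speed of jar_black above 0.75 m/s) or (contact force between jar_white and anything else below 0.01 N and linear speed of jar_white above 0.75 m/s)).
It fails at once if the brass weight is dropped: it falls free, touching nothing, faster than 0.75 m/s (a drop of about 3 cm) ((contact force between weight and anything else below 0.01 N and linear speed of weight above 0.75 m/s)).
It fails at once if the crucible is knocked over or moved by more than 20 mm (distance of crucible from where it was at the start of the episode above 0.02 m or angle between crucible's own z axis and vertical above 0.5 rad).
It fails at once if the timer is moved by more than 20 mm (distance of timer from where it was at the start of the episode above 0.02 m).
It also fails if it takes over 136 s, if anything falls off the work surface, if the arm or the gripper's body presses on something with over 40 N, if the wrist force passes 120 N, or if a joint passes its speed limit or range.

## Working session

There is one attempt and no reset: what is moved stays moved. The work goes in short steps, Python scripts to look and compute and a tool call to move; the robot and the scene stay as the last step left them, time stands still between calls to the robot, and variables do not carry over. Pictures are saved under pics/ and viewed, at most 14 in all, crops included, and the job is handed in when it is done.

Besides the shell and the picture viewer there is one more tool, called by a JSON object that holds its "method" and its "body". jog_arm: Moves the arm, as the interface text tells. Its arguments: {"type":"object","properties":{"plan":{"type":"array"},"force":{"type":"number"}},"required":["plan"]}

```bash
mkdir -p pics; ls
cat > h.py <<'E'
import numpy as np, cv2
from workcell import *
def und(c,uv):
    uv=np.atleast_2d(np.float64(uv)); return cv2.undistortPoints(uv.reshape(-1,1,2),np.array(c["mtx"],float),np.array([c["k1"],0,0,0.])).reshape(-1,2)
def toplane(c,uv,z):
    E=np.array(c["extrinsics"]);s=und(c,uv)
    d=np.c_[s,np.ones(len(s))]@E[:3,:3].T;o=E[:3,3]
    return o+d*((z-o[2])/d[:,2])[:,None]
def proj(c,P):
    E=np.linalg.inv(np.array(c["extrinsics"]));p=np.atleast_2d(P)@E[:3,:3].T+E[:3,3]
    s=p[:,:2]/p[:,2:];r2=(s**2).sum(1,keepdims=True);s=s*(1+c["k1"]*r2)
    M=np.array(c["mtx"]);return s@M[:2,:2].T+M[:2,2]
E
python3 - <<'E'
from h import *
o=get_obs();print({k:np.round(v,3) for k,v in o.items()})
for n in("scene","side","wrist"):
    c=camera(n);cv2.imwrite(f"pics/{n}0.png",c["img"][:,:,::-1]);print(n,np.round(c["extrinsics"],3).tolist(),c["k1"],np.round(c["mtx"],1).tolist())
    import pickle;pickle.dump(c,open(f"{n}0.pkl","wb"))
E
```

```text
pics
{'clock': np.float64(0.0), 'joint_pos': array([ 1.116,  0.333, -0.065,  1.461,  0.022,  1.35 , -0.088]), 'joint_velocities': array([-0.   , -0.001, -0.   ,  0.001,  0.   ,  0.   ,  0.001]), 'tau': array([-0.0000e+00, -6.2545e+01,  4.9000e-02, -3.9160e+01,  1.6000e-02,
        1.0000e-02,  0.0000e+00]), 'position': array([ 0.261, -0.567,  0.231]), 'ee_rot': array([ 0.977,  0.214, -0.   , -0.001]), 'ft_force': array([-0.178,  0.03 , -0.181]), 'torque': array([0.004, 0.035, 0.06 ]), 'grasp_force': np.float64(0.0), 'grip_width': np.float64(1.001)}
scene [[0.708, 0.45, -0.544, 1.169], [0.706, -0.475, 0.526, -0.627], [-0.022, -0.756, -0.654, 0.84], [0.0, 0.0, 0.0, 1.0]] -0.10321216568447582 [[490.3, 0.0, 318.3], [0.0, 490.3, 199.9], [0.0, 0.0, 1.0]]
side [[-0.948, -0.247, 0.2, 0.338], [-0.318, 0.706, -0.633, 0.577], [0.015, -0.664, -0.748, 0.762], [0.0, 0.0, 0.0, 1.0]] -0.08590480822680092 [[364.6, 0.0, 316.8], [0.0, 364.6, 199.0], [0.0, 0.0, 1.0]]
wrist [[0.419, -0.875, -0.241, 0.323], [-0.908, -0.404, -0.11, -0.54], [-0.001, 0.265, -0.964, 0.373], [0.0, 0.0, 0.0, 1.0]] -0.048760447303637405 [[280.1, 0.0, 316.4], [0.0, 280.1, 202.9], [0.0, 0.0, 1.0]]
```

View pics/scene0.png

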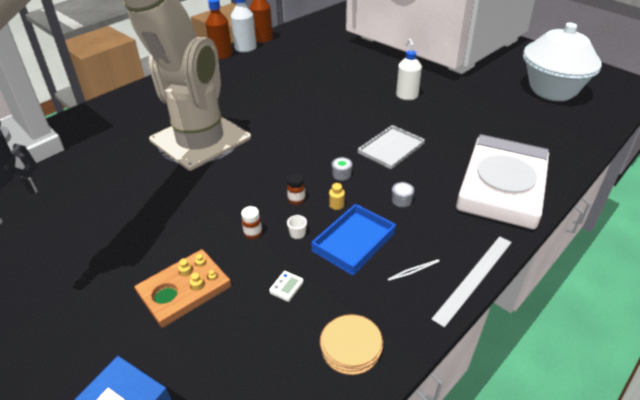

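View pics/side0.png

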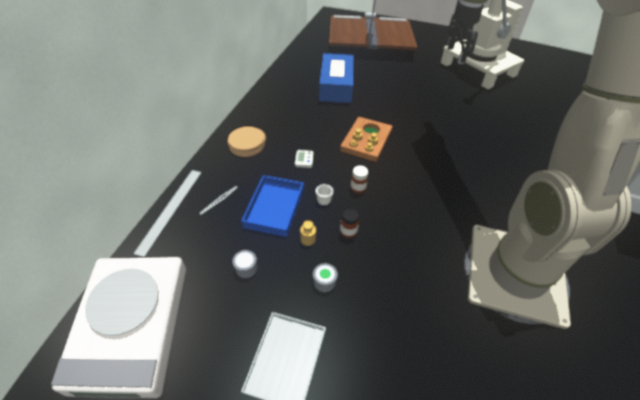

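The scene view shows the tins at (342,168) green and (403,194) plain, and the jars at (296,188) black cap and (252,222) white cap. The weight is at (337,196), the tray at (392,146), the crate at (354,239) and the empty well at (165,294). The side view shows the same objects, all clear of each other.

Run:
```python
from h import *
import pickle
s=pickle.load(open("scene0.pkl","rb"));d=pickle.load(open("side0.pkl","rb"))
cv2.imwrite("pics/c1.png",cv2.resize(s["img"][120:320,130:430,::-1],None,fx=2.66,fy=2.66,interpolation=cv2.INTER_CUBIC))
cv2.imwrite("pics/c2.png",cv2.resize(d["img"][110:400,215:400,::-1],None,fx=2.06,fy=2.06,interpolation=cv2.INTER_CUBIC))
for n,a,b,z in[("green",(342,162),(325,273),.04),("plain",(403,188),(245,258),.04),("black",(297,181),(349,216),.07),("white",(250,212),(360,171),.07),("weight",(337,187),(307,225),.062),("cruc",(297,221),(324,188),.038),("timer",(286,285),(304,157),.016),("well",(165,294),(372,129),.006),("tray",(392,146),(285,358),.008),("crate",(354,236),(274,205),.015)]:
    print(n,toplane(s,a,z)[0].round(3),toplane(d,b,z)[0].round(3))
```

```text
green [0.439 0.173 0.04 ] [0.443 0.171 0.04 ]
plain [0.628 0.198 0.04 ] [0.63  0.194 0.04 ]
black [0.438 0.006 0.07 ] [0.432 0.018 0.07 ]
white [ 0.443 -0.15   0.07 ] [ 0.445 -0.145  0.07 ]
weight [0.521 0.065 0.062] [0.521 0.072 0.062]
cruc [ 0.519 -0.072  0.038] [ 0.526 -0.08   0.038]
timer [ 0.631 -0.211  0.016] [ 0.629 -0.204  0.016]
well [ 0.454 -0.407  0.006] [ 0.465 -0.424  0.006]
tray [0.463 0.365 0.008] [0.464 0.366 0.008]
crate [0.636 0.001 0.015] [0.64  0.003 0.015]
```

View pics/c1.png

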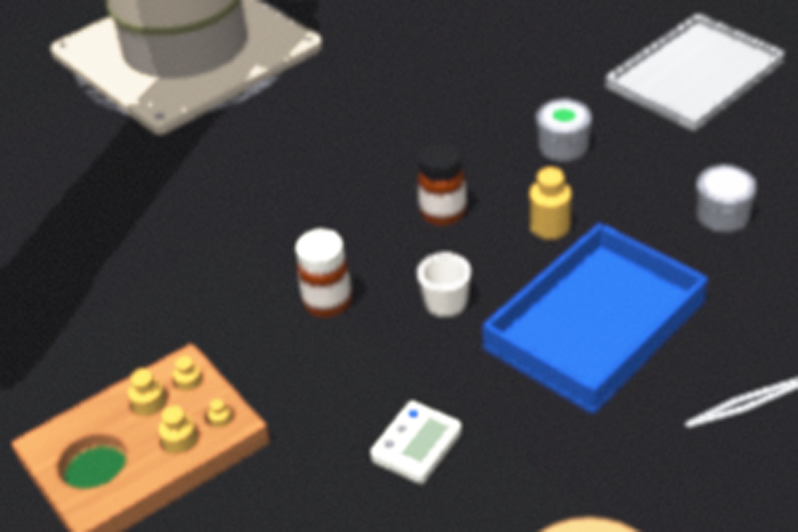

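View pics/wrist0.png

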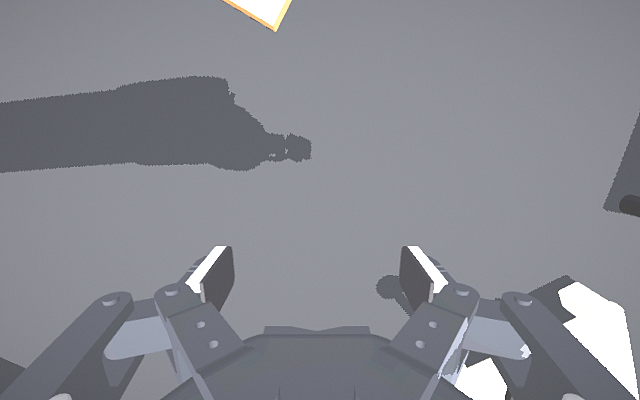

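The crop shows all rim corners clearly, and the wrist view so far shows only the box corner and bare bench. Next I compute container frames from the corners and object centres from colour masks in both views.

Run:
```python
from h import *
import pickle
s=pickle.load(open("scene0.pkl","rb"));d=pickle.load(open("side0.pkl","rb"))
f=lambda p:np.array(p)/2.66+[130,120]
for n,q,z in[("tray",[(698,14),(783,54),(694,121),(607,77)],.014),("crate",[(601,226),(706,281),(592,393),(485,326)],.03),("block",[(192,345),(268,428),(12,442)],.022),("wellrim",[(92,461)],.022)]:
    P=toplane(s,f(q),z);print(n,P[:,:2].round(3).tolist())
    if len(P)==4:print(' mid',P.mean(0).round(3),[ (np.linalg.norm(P[i]-P[i-1]).round(3),np.degrees(np.arctan2(*(P[i]-P[i-1])[[1,0]])).round(1)) for i in range(4)])
    if len(P)==3:print([(np.linalg.norm(P[i]-P[0]).round(3),np.degrees(np.arctan2(*(P[i]-P[0])[[1,0]])).round(1)) for i in(1,2)],(P[1]+P[2])/2)
def hull(c,m):
    n,l,st,ce=cv2.connectedComponentsWithStats(m.astype(np.uint8));return [(st[i],ce[i].round(1)) for i in range(1,n) if st[i][4]>25]
for nm,c in(("scene",s),("side",d)):
    h=cv2.cvtColor(c["img"],cv2.COLOR_RGB2HSV);H,S,V=cv2.split(h)
    for k,m,z in(("blue",(H>100)&(H<125)&(S>150)&(V>80),.015),("green",(H>45)&(H<85)&(S>120),.04),("brass",(H>18)&(H<30)&(S>110)&(V>120),.031)):
        for st,ce in hull(c,m):
            if st[4]<9000: print(nm,k,st.tolist(),ce,toplane(c,ce,z)[0,:2].round(3), toplane(c,ce,.006)[0,:2].round(3))
cv2.imwrite("pics/c2.png",cv2.resize(d["img"][110:400,215:400,::-1],None,fx=2.06,fy=2.06,interpolation=cv2.INTER_CUBIC))
```

```text
tray [[0.398, 0.448], [0.52, 0.448], [0.526, 0.28], [0.406, 0.278]]
 mid [0.462 0.364 0.014] [(np.float64(0.17), np.float64(92.5)), (np.float64(0.122), np.float64(-0.0)), (np.float64(0.168), np.float64(-88.1)), (np.float64(0.12), np.float64(-178.9))]
crate [[0.577, 0.075], [0.694, 0.084], [0.709, -0.085], [0.591, -0.092]]
 mid [ 0.643 -0.005  0.03 ] [(np.float64(0.167), np.float64(94.8)), (np.float64(0.118), np.float64(4.4)), (np.float64(0.169), np.float64(-85.1)), (np.float64(0.118), np.float64(-176.6))]
block [[0.418, -0.279], [0.54, -0.29], [0.401, -0.448]]
[(np.float64(0.123), np.float64(-4.9)), (np.float64(0.17), np.float64(-95.8))] [ 0.47038254 -0.36903348  0.022     ]
wellrim [[0.465, -0.411]]
scene blue [209, 0, 10, 9, 82] [213.8   3.8] [-0.971  0.745] [-0.994  0.76 ]
scene blue [406, 51, 10, 8, 64] [410.5  54.7] [0.128 0.907] [0.117 0.924]
scene blue [311, 204, 85, 71, 3467] [353.  238.3] [ 0.64  -0.006] [0.634 0.001]
scene blue [75, 356, 96, 44, 2186] [124.8 383.1] [ 0.589 -0.579] [ 0.582 -0.579]
scene green [155, 289, 21, 14, 207] [164.9 295.4] [ 0.486 -0.419] [ 0.457 -0.4
[... 176 characters left out ...]
178, 258, 14, 18, 177] [184.  266.9] [ 0.44  -0.342] [ 0.418 -0.334]
scene brass [208, 270, 9, 10, 64] [211.7 274.7] [ 0.503 -0.312] [ 0.483 -0.302]
scene brass [189, 272, 14, 18, 182] [195.8 281. ] [ 0.493 -0.347] [ 0.472 -0.338]
side blue [320, 54, 33, 32, 632] [336.8  70.8] [ 0.683 -0.742] [ 0.687 -0.757]
side blue [241, 176, 63, 60, 2585] [272.8 205.2] [0.643 0.005] [ 0.647 -0.002]
side green [321, 270, 9, 8, 55] [324.8 273.4] [0.443 0.172] [0.448 0.153]
side brass [351, 129, 11, 17, 96] [356.4 136.4] [ 0.5   -0.336] [ 0.505 -0.368]
side brass [366, 131, 13, 20, 122] [371.6 140.8] [ 0.449 -0.331] [ 0.453 -0.363]
side brass [300, 220, 16, 21, 223] [307.6 229.3] [0.523 0.062] [0.53  0.044]
```

View pics/c2.png

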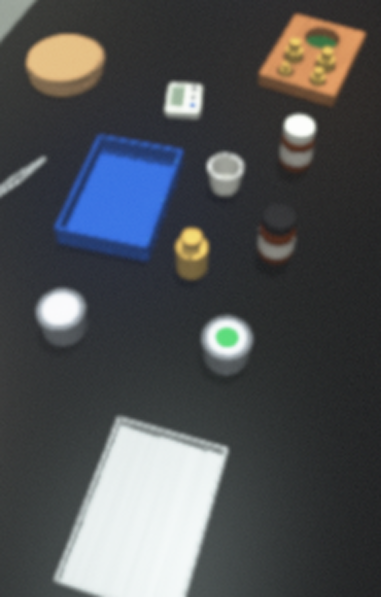

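Side crop agrees: tins at crop (62,312) and (226,337), jars at (298,126) and (279,217), weight at (192,240). I'll move over the block, turning the jaws to close along world x.

{"method": "jog_arm", "body": {"plan": [[[0, 0, -0.13], [0.03, -0.008, 0], 0.0854], [[0, 0, -0.25], [0.065, -0.017, 0], 0.0854], [[0, 0, -0.38], [0.1, -0.026, 0], 0.0854], [[0, 0, -0.5], [0.135, -0.035, 0], 0.0854], [[0, 0, -0.63], [0.17, -0.045, 0], 0.0854], [[0, 0, -0.75], [0.2, -0.052, 0], 0.0854], [[0, 0, -0.88], [0.224, -0.059, 0], 0.0854], [[0, 0, -1.0], [0.224, -0.059, 0], 0.0854]], "force": 40}}

```text
clock: 0.82
position: [0.4454, -0.4148, 0.2312]
ee_rot: [0.75, 0.662, 0.002, -0.0]
ft_force: [0.6, 0.9, 0.4]
grip_width: 1.002
grasp_force: 0.0
```

{"method": "jog_arm", "body": {"plan": [[[0, 0, -0.12], [0, 0, 0], 0.0854], [[0, 0, -0.139], [0, 0, 0], 0.0854], [[0, 0, -0.139], [0, 0, 0], 0.0854]]}}

```text
clock: 1.07
position: [0.44, -0.4205, 0.231]
ee_rot: [0.708, 0.706, -0.0, -0.0]
ft_force: [-0.6, 0.1, 0.5]
grip_width: 1.003
grasp_force: 0.0
```

Run:
```python
from h import *
o=get_obs();print({k:np.round(o[k],4).tolist() for k in("clock","position","ee_rot","joint_pos")})
c=camera("wrist");cv2.imwrite("pics/w1.png",c["img"][:,:,::-1])
for p in [(.466,-.411,.022),(.470,-.369,.022),(.444,-.148,.07)]:print(proj(c,p).round(0))
import pickle;pickle.dump(c,open("w1.pkl","wb"))
```

```text
{'clock': 1.0667, 'position': [0.44, -0.4205, 0.231], 'ee_rot': [0.708, 0.7063, -0.0, -0.0002], 'joint_pos': [0.952, 0.3168, -0.3314, 1.4935, 0.1041, 1.3491, 0.6106]}
[[337. 172.]]
[[341. 138.]]
[[ 320. -104.]]
```

View pics/w1.png

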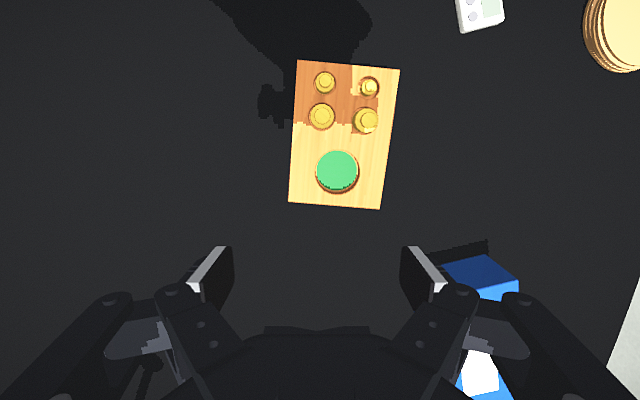

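The wrist view shows the well at (337,171), against a predicted (337,172). Next I move towards the weight for a close view.

{"method": "jog_arm", "body": {"plan": [[[0, 0, 0], [0.04, 0.008, 0], 0.0854], [[0, 0, 0], [0.08, 0.016, 0], 0.0854], [[0, 0, 0], [0.12, 0.024, 0], 0.0854], [[0, 0, 0], [0.16, 0.032, 0], 0.0854], [[0, 0, 0], [0.2, 0.04, 0], 0.0854], [[0, 0, 0], [0.24, 0.048, 0], 0.0854], [[0, 0, 0], [0.28, 0.055, 0], 0.0854], [[0, 0, 0], [0.32, 0.06, 0], 0.0854]]}}

```text
clock: 1.78
position: [0.5003, -0.0987, 0.2315]
ee_rot: [0.709, 0.705, 0.0, 0.0]
ft_force: [1.7, 0.5, 0.1]
grip_width: 0.999
grasp_force: 0.0
```

{"method": "jog_arm", "body": {"plan": [[[0, 0, 0], [0.04, 0, 0], 0.0854], [[0, 0, 0], [0.08, 0, 0], 0.0854], [[0, 0, 0], [0.11, 0, 0], 0.0854], [[0, 0, 0], [0.11, 0, 0], 0.0854]]}}

```text
clock: 2.12
position: [0.4999, 0.0166, 0.2319]
ee_rot: [0.705, 0.709, 0.001, -0.0]
ft_force: [-1.1, 0.5, -0.6]
grip_width: 1.0
grasp_force: 0.0
```

Run:
```python
from h import *
import pickle
o=get_obs();print({k:np.round(o[k],4).tolist() for k in("clock","position","ee_rot","joint_pos")})
c=camera("wrist");cv2.imwrite("pics/w2.png",c["img"][:,:,::-1])
for n,p in dict(green=(.441,.172,.04),plain=(.629,.196,.04),black=(.436,.010,.07),weight=(.521,.066,.062),crate=(.642,-.002,.004)).items():print(n,proj(c,p).round(0))
pickle.dump(c,open("w2.pkl","wb"))
w=pickle.load(open("w1.pkl","rb"))
H,S,V=cv2.split(cv2.cvtColor(w["img"],cv2.COLOR_RGB2HSV))
m=(H>45)&(H<85)&(S>90);n,l,st,ce=cv2.connectedComponentsWithStats(m.astype(np.uint8))
for i in range(1,n):
    if st[i][4]>100:print("well",st[i],toplane(w,ce[i],.006))
```

```text
{'clock': 2.1167, 'position': [0.4999, 0.0166, 0.2319], 'ee_rot': [0.7055, 0.7087, 0.001, -0.0002], 'joint_pos': [0.5033, 0.1028, -0.6606, 1.7542, 0.0637, 1.3052, -0.1667]}
green [[262.  42.]]
plain [[436.  20.]]
black [[259. 193.]]
weight [[336. 142.]]
crate [[420. 192.]]
well [ 317  151   40   39 1247] [[ 0.466332   -0.41042739  0.006     ]]
```

View pics/w2.png

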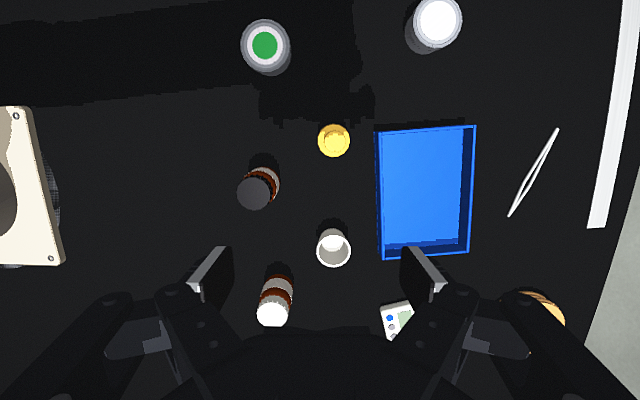

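Wrist view centres are: green tin (264,44), plain tin (438,22), black cap (256,193), weight knob (333,140), white cap (272,313), crucible (333,248). The crate rim corners are (376,127), (475,125), (468,251) and (382,259).

Run:
```python
from h import *
import pickle
c=pickle.load(open("w2.pkl","rb"))
for n,p,z in(("green",(264,44),.04),("plain",(438,22),.04),("black",(256,193),.07),("weight",(333,140),.062),("white",(272,313),.07),("cruc",(333,248),.038)):print(n,toplane(c,p,z)[0].round(4))
P=toplane(c,[(376,127),(475,125),(468,251),(382,259)],.03);print(P.round(3),P.mean(0))
```

```text
green [0.4426 0.17   0.04  ]
plain [0.6309 0.1944 0.04  ]
black [0.4328 0.0105 0.07  ]
weight [0.5182 0.0684 0.062 ]
white [ 0.4445 -0.1463  0.07  ]
cruc [ 0.5224 -0.0703  0.038 ]
[[ 0.571  0.083  0.03 ]
 [ 0.692  0.087  0.03 ]
 [ 0.707 -0.079  0.03 ]
 [ 0.59  -0.09   0.03 ]] [6.39932778e-01 1.98624039e-04 3.00000000e-02]
```

{"method": "jog_arm", "body": {"plan": [[[0, 0, 0], [0.03, 0.01, 0.02], 0.056], [[0, 0, 0], [0.057, 0.019, 0.05], 0.056], [[0, 0, 0], [0.057, 0.019, 0.09], 0.056], [[0, 0, 0], [0.057, 0.019, 0.12], 0.056], [[0, 0, 0], [0.057, 0.019, 0.12], 0.056], [[0, 0, 0], [0.057, 0.019, 0.12], 0.056], [[0, 0, 0], [0.057, 0.019, 0.12], 0.056]]}}

```text
clock: 2.75
position: [0.5205, 0.0658, 0.1132]
ee_rot: [0.708, 0.706, 0.001, 0.001]
ft_force: [-0.0, -0.6, 0.2]
grip_width: 0.656
grasp_force: 0.0
```

Run:
```python
from h import *
o=get_obs();print({k:np.round(o[k],4).tolist() for k in("clock","position","ee_rot","grip_width")})
c=camera("wrist");cv2.imwrite("pics/w3.png",c["img"][:,:,::-1])
for z in(0,.03):print(proj(c,[.519,.067,z]).round(0))
```

```text
{'clock': 2.75, 'position': [0.5205, 0.0658, 0.1132], 'ee_rot': [0.7081, 0.7062, 0.0006, 0.0007], 'grip_width': 0.6556}
[[314. 197.]]
[[314. 206.]]
```

View pics/w3.png

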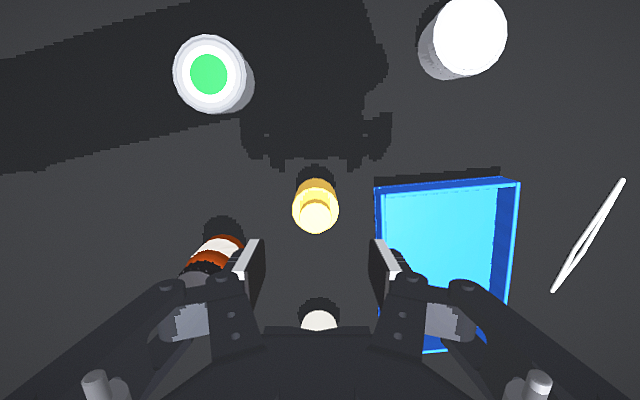

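The weight's knob at (315,213) sits midway between the fingers (240 and 395). I'll descend and grip.

{"method": "jog_arm", "body": {"plan": [[[0, 0, 0], [0, 0, 0.03], 0.056], [[0, 0, 0], [0, 0, 0.06], 0.056], [[0, 0, 0], [0, 0, 0.08], 0.056], [[0, 0, 0], [0, 0, 0.094], 0.056], [[0, 0, 0], [0, 0, 0.094], 0.056], [[0, 0, 0], [0, 0, 0.094], 0.02], [[0, 0, 0], [0, 0, 0.094], 0.02], [[0, 0, 0], [0, 0, 0.094], 0.02]], "force": 60}}

```text
clock: 3.47
position: [0.5208, 0.0666, 0.0196]
ee_rot: [0.707, 0.707, 0.001, 0.001]
ft_force: [-2.4, -0.6, 8.1]
grip_width: 0.427
grasp_force: 60.3
```

{"method": "jog_arm", "body": {"plan": [[[0, 0, 0], [0, 0, 0], 0.02], [[0, 0, 0], [0, 0, 0], 0.02], [[0, 0, 0], [0, 0, 0], 0.02], [[0, 0, 0], [0, 0, 0], 0.02]]}}

```text
clock: 3.8
position: [0.5208, 0.0666, 0.0196]
ee_rot: [0.707, 0.707, 0.001, 0.001]
ft_force: [-2.7, -0.5, 7.6]
grip_width: 0.422
grasp_force: 60.3
```

Gripped at width 0.42. I'll lift and carry it to the well.

{"method": "jog_arm", "body": {"plan": [[[0, 0, 0], [0, 0, -0.02], 0.02], [[0, 0, 0], [0, 0, -0.055], 0.02], [[0, 0, 0], [0, 0, -0.09], 0.02], [[0, 0, 0], [-0.02, -0.002, -0.12], 0.02], [[0, 0, 0], [-0.05, -0.006, -0.12], 0.02], [[0, 0, 0], [-0.085, -0.01, -0.12], 0.02], [[0, 0, 0], [-0.12, -0.014, -0.12], 0.02], [[0, 0, 0], [-0.155, -0.018, -0.12], 0.02]]}}

```text
clock: 4.47
position: [0.5009, -0.0899, 0.1384]
ee_rot: [0.707, 0.707, 0.0, 0.001]
ft_force: [1.3, 0.6, -5.8]
grip_width: 0.42
grasp_force: 62.4
```

{"method": "jog_arm", "body": {"plan": [[[0, 0, 0], [-0.035, -0.004, 0], 0.02], [[0, 0, 0], [-0.07, -0.008, 0], 0.02], [[0, 0, 0], [-0.105, -0.012, 0], 0.02], [[0, 0, 0], [-0.14, -0.016, 0], 0.02], [[0, 0, 0], [-0.175, -0.02, 0], 0.02], [[0, 0, 0], [-0.21, -0.024, 0], 0.02], [[0, 0, 0], [-0.245, -0.028, 0], 0.02], [[0, 0, 0], [-0.28, -0.032, 0], 0.02]]}}

```text
clock: 5.13
position: [0.4687, -0.37, 0.1382]
ee_rot: [0.707, 0.707, 0.0, 0.0]
ft_force: [0.8, 0.2, -5.3]
grip_width: 0.424
grasp_force: 62.4
```

{"method": "jog_arm", "body": {"plan": [[[0, 0, 0], [-0.025, -0.003, 0], 0.02], [[0, 0, 0], [-0.042, -0.004, 0], 0.02], [[0, 0, 0], [-0.042, -0.004, 0], 0.02], [[0, 0, 0], [-0.042, -0.004, 0], 0.02], [[0, 0, 0], [-0.042, -0.004, 0], 0.02]]}}

```text
clock: 5.55
position: [0.4656, -0.4094, 0.1377]
ee_rot: [0.707, 0.707, 0.0, -0.0]
ft_force: [0.2, 0.2, -6.2]
grip_width: 0.424
grasp_force: 62.2
```

Run:
```python
from h import *
o=get_obs();print({k:np.round(o[k],4).tolist() for k in("clock","position","ee_rot","grip_width","joint_pos","ft_force")})
```

```text
{'clock': 5.55, 'position': [0.4656, -0.4094, 0.1377], 'ee_rot': [0.7069, 0.7073, 0.0004, -0.0001], 'grip_width': 0.424, 'joint_pos': [0.9579, 0.4163, -0.3959, 1.5735, 0.1682, 1.1857, 0.5298], 'ft_force': [0.2282, 0.206, -6.1643]}
```

{"method": "jog_arm", "body": {"plan": [[[0, 0, 0], [-0.001, 0, 0.03], 0.02], [[0, 0, 0], [-0.002, 0, 0.06], 0.02], [[0, 0, 0], [-0.002, 0, 0.08], 0.02], [[0, 0, 0], [-0.002, 0, 0.095], 0.02], [[0, 0, 0], [-0.002, 0, 0.104], 0.02], [[0, 0, 0], [-0.002, 0, 0.109], 0.02], [[0, 0, 0], [-0.002, 0, 0.111], 0.02], [[0, 0, 0], [-0.002, 0, 0.111], 0.02]]}}

```text
clock: 6.22
position: [0.4659, -0.4122, 0.027]
ee_rot: [0.707, 0.707, 0.0, 0.0]
ft_force: [-0.0, -0.6, -6.0]
grip_width: 0.421
grasp_force: 62.2
```

Run:
```python
from h import *
o=get_obs();print({k:np.round(o[k],4).tolist() for k in("clock","position","ft_force")})
c=camera("wrist");cv2.imwrite("pics/w4.png",c["img"][:,:,::-1])
```

```text
{'clock': 6.2167, 'position': [0.4659, -0.4122, 0.027], 'ft_force': [-0.0162, -0.604, -5.9742]}
```

View pics/w4.png

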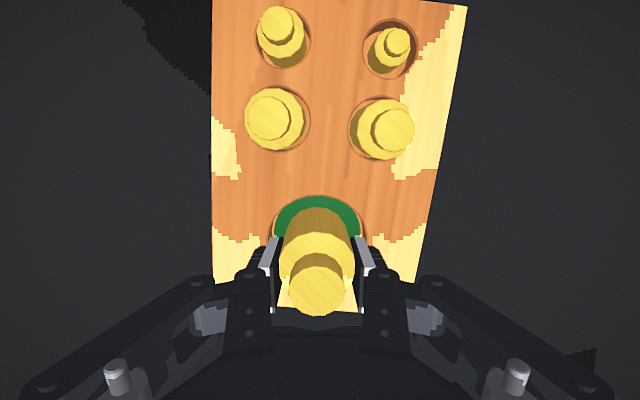

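The weight at (317,265) is centred in the green well. It's not yet touching, so I'll lower a little more, then release gently and retreat.

{"method": "jog_arm", "body": {"plan": [[[0, 0, 0], [0, 0, 0.001], 0.02], [[0, 0, 0], [0, 0, 0.002], 0.02], [[0, 0, 0], [0, 0, 0.003], 0.02], [[0, 0, 0], [0, 0, 0.003], 0.02]]}}

```text
clock: 6.6
position: [0.466, -0.4129, 0.0257]
ee_rot: [0.707, 0.707, -0.0, 0.001]
ft_force: [-5.9, 3.8, 9.8]
grip_width: 0.424
grasp_force: 64.0
```

{"method": "jog_arm", "body": {"plan": [[[0, 0, 0], [0, 0, 0], 0.056], [[0, 0, 0], [0, 0, 0], 0.056], [[0, 0, 0], [0, 0, 0], 0.056], [[0, 0, 0], [0, 0, -0.01], 0.056], [[0, 0, 0], [0, 0, -0.03], 0.056], [[0, 0, 0], [0, 0, -0.06], 0.056], [[0, 0, 0], [0, 0, -0.1], 0.07], [[0, 0, 0], [0, 0, -0.13], 0.07]]}}

```text
clock: 7.27
position: [0.4658, -0.4125, 0.157]
ee_rot: [0.707, 0.707, 0.0, 0.001]
ft_force: [0.1, -0.5, 1.3]
grip_width: 0.821
grasp_force: 0.0
```

{"method": "jog_arm", "body": {"plan": [[[0, 0, 0], [0.03, -0.003, 0], 0.07], [[0, 0, 0], [0.07, -0.006, 0], 0.07], [[0, 0, 0], [0.11, -0.009, 0], 0.07], [[0, 0, 0], [0.15, -0.012, 0], 0.07], [[0, 0, 0], [0.19, -0.015, 0], 0.07], [[0, 0, 0], [0.23, -0.018, 0], 0.07], [[0, 0, 0], [0.264, -0.0215, 0], 0.07], [[0, 0, 0], [0.264, -0.0215, 0], 0.07]]}}

```text
clock: 7.93
position: [0.4441, -0.1414, 0.1544]
ee_rot: [0.704, 0.71, 0.0, 0.0]
ft_force: [0.2, -0.0, 0.4]
grip_width: 0.819
grasp_force: 0.0
```

{"method": "jog_arm", "body": {"plan": [[[0, 0, 0], [0, 0, 0], 0.07], [[0, 0, 0], [0, 0, 0], 0.07], [[0, 0, 0], [0, 0, 0], 0.07]]}}

```text
clock: 8.18
position: [0.4439, -0.1496, 0.1536]
ee_rot: [0.708, 0.706, 0.0, 0.0]
ft_force: [-0.4, 0.5, -0.5]
grip_width: 0.822
grasp_force: 0.0
```

Run:
```python
from h import *
o=get_obs();print({k:np.round(o[k],4).tolist() for k in("clock","position","ft_force","grip_width")})
c=camera("side");cv2.imwrite("pics/s2.png",cv2.resize(c["img"][100:260,220:440,::-1],None,fx=3,fy=3))
```

```text
{'clock': 8.1833, 'position': [0.4439, -0.1496, 0.1536], 'ft_force': [-0.3814, 0.505, -0.4682], 'grip_width': 0.8219}
```

View pics/s2.png

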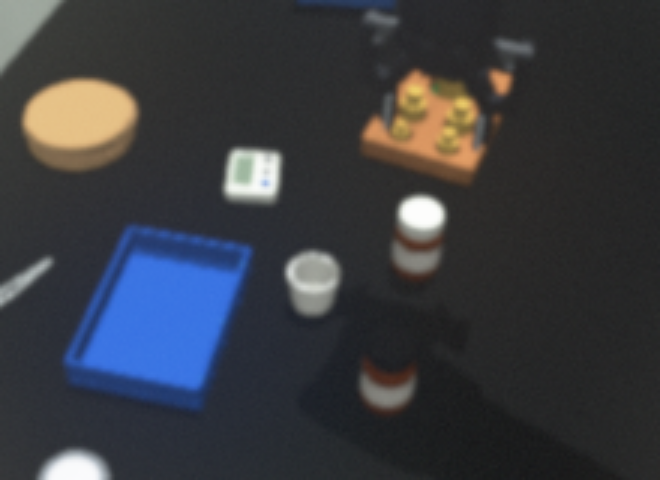

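The side crop shows the gripper above the white jar, jar cap at (421,215) in the crop. I'll descend and grip the jar.

{"method": "jog_arm", "body": {"plan": [[[0, 0, 0], [0.002, 0.001, 0.035], 0.07], [[0, 0, 0], [0.002, 0.001, 0.07], 0.07], [[0, 0, 0], [0.002, 0.001, 0.1], 0.07], [[0, 0, 0], [0.002, 0.001, 0.125], 0.07], [[0, 0, 0], [0.002, 0.001, 0.137], 0.07], [[0, 0, 0], [0.002, 0.001, 0.137], 0.07], [[0, 0, 0], [0.002, 0.001, 0.137], 0.025], [[0, 0, 0], [0.002, 0.001, 0.137], 0.025]], "force": 40}}

```text
clock: 8.9
position: [0.4459, -0.1469, 0.0177]
ee_rot: [0.707, 0.707, 0.0, 0.001]
ft_force: [-0.0, -0.4, 0.7]
grip_width: 0.552
grasp_force: 0.1
```

{"method": "jog_arm", "body": {"plan": [[[0, 0, 0], [0, 0, 0], 0.025], [[0, 0, 0], [0, 0, 0], 0.025], [[0, 0, 0], [0, 0, 0], 0.025], [[0, 0, 0], [0, 0, 0], 0.025], [[0, 0, 0], [0, 0, 0], 0.025]]}}

```text
clock: 9.32
position: [0.4462, -0.147, 0.018]
ee_rot: [0.707, 0.707, 0.0, 0.002]
ft_force: [0.3, -0.6, 8.2]
grip_width: 0.505
grasp_force: 41.2
```

{"method": "jog_arm", "body": {"plan": [[[0, 0, 0], [0, 0, -0.02], 0.025], [[0, 0, 0], [0, 0, -0.055], 0.025], [[0, 0, 0], [0, 0, -0.09], 0.025], [[0, 0, 0], [0, 0, -0.12], 0.025], [[0, 0, 0], [0.015, 0.03, -0.12], 0.025], [[0, 0, 0], [0.033, 0.063, -0.12], 0.025], [[0, 0, 0], [0.05, 0.096, -0.12], 0.025], [[0, 0, 0], [0.067, 0.128, -0.12], 0.025]]}}

```text
clock: 9.98
position: [0.5745, -0.079, 0.1376]
ee_rot: [0.708, 0.707, 0.0, 0.001]
ft_force: [-0.0, -1.2, -1.0]
grip_width: 0.505
grasp_force: 41.2
```

{"method": "jog_arm", "body": {"plan": [[[0, 0, 0], [0.017, 0.033, 0], 0.025], [[0, 0, 0], [0.031, 0.06, 0], 0.025], [[0, 0, 0], [0.037, 0.071, 0], 0.025], [[0, 0, 0], [0.037, 0.071, 0], 0.025], [[0, 0, 0], [0.037, 0.071, 0.02], 0.025], [[0, 0, 0], [0.037, 0.071, 0.05], 0.025], [[0, 0, 0], [0.037, 0.071, 0.07], 0.025], [[0, 0, 0], [0.037, 0.071, 0.07], 0.025]]}}

```text
clock: 10.65
position: [0.6407, -0.0434, 0.0624]
ee_rot: [0.707, 0.707, -0.002, -0.002]
ft_force: [-0.5, -0.2, -1.4]
grip_width: 0.502
grasp_force: 41.3
```

Run:
```python
from h import *
o=get_obs();print({k:np.round(o[k],4).tolist() for k in("clock","position","ft_force","grip_width")})
c=camera("wrist");cv2.imwrite("pics/w5.png",c["img"][:,:,::-1])
```

```text
{'clock': 10.65, 'position': [0.6407, -0.0434, 0.0624], 'ft_force': [-0.4735, -0.2158, -1.3556], 'grip_width': 0.5017}
```

View pics/w5.png

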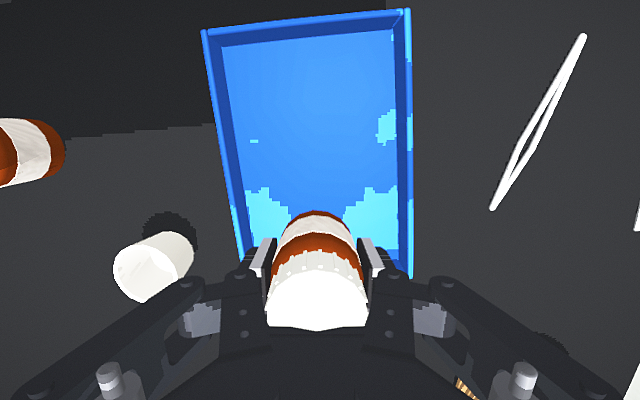

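The jar at (317,255) is inside the crate outline, walls at about 240 and 405. I'll lower it.

{"method": "jog_arm", "body": {"plan": [[[0, 0, 0], [0, 0.002, 0.015], 0.025], [[0, 0, 0], [0, 0.002, 0.03], 0.025], [[0, 0, 0], [0, 0.002, 0.038], 0.025], [[0, 0, 0], [0, 0.002, 0.042], 0.025], [[0, 0, 0], [0, 0.002, 0.044], 0.025], [[0, 0, 0], [0, 0.002, 0.045], 0.025], [[0, 0, 0], [0, 0.002, 0.045], 0.025]]}}

```text
clock: 11.28
position: [0.6461, -0.0423, 0.0222]
ee_rot: [0.707, 0.707, 0.0, 0.0]
ft_force: [-2.0, -0.4, 3.3]
grip_width: 0.503
grasp_force: 41.5
```

{"method": "jog_arm", "body": {"plan": [[[0, 0, 0], [0, 0, 0.001], 0.025], [[0, 0, 0], [0, 0, 0.001], 0.06], [[0, 0, 0], [0, 0, 0.001], 0.06], [[0, 0, 0], [0, 0, 0.001], 0.06], [[0, 0, 0], [0, 0, -0.015], 0.06], [[0, 0, 0], [0, 0, -0.04], 0.06], [[0, 0, 0], [0, 0, -0.08], 0.06], [[0, 0, 0], [0, 0, -0.12], 0.06]]}}

```text
clock: 11.95
position: [0.645, -0.0422, 0.1418]
ee_rot: [0.707, 0.707, -0.001, -0.001]
ft_force: [0.4, -0.0, -0.0]
grip_width: 0.706
grasp_force: 0.0
```

Run:
```python
from h import *
o=get_obs();print({k:np.round(o[k],4).tolist() for k in("clock","position","ft_force","grip_width")})
```

```text
{'clock': 11.95, 'position': [0.645, -0.0422, 0.1418], 'ft_force': [0.3616, -0.0412, -0.0265], 'grip_width': 0.7062}
```

{"method": "jog_arm", "body": {"plan": [[[0, 0, 0], [0.01, -0.035, 0], 0.07], [[0, 0, 0], [0.02, -0.07, 0], 0.07], [[0, 0, 0], [0.03, -0.105, 0], 0.07], [[0, 0, 0], [0.04, -0.14, 0], 0.07], [[0, 0, 0], [0.047, -0.175, 0], 0.07], [[0, 0, 0], [0.053, -0.2, 0], 0.07], [[0, 0, 0], [0.053, -0.211, 0], 0.07], [[0, 0, 0], [0.053, -0.211, 0], 0.07]]}}

```text
clock: 12.62
position: [0.433, 0.0106, 0.1414]
ee_rot: [0.707, 0.707, -0.001, 0.001]
ft_force: [0.7, -0.4, 0.3]
grip_width: 0.821
grasp_force: 0.0
```

{"method": "jog_arm", "body": {"plan": [[[0, 0, 0], [0, 0, 0], 0.07], [[0, 0, 0], [0, 0, 0], 0.07], [[0, 0, 0], [0, 0, 0], 0.07]]}}

```text
clock: 12.87
position: [0.4358, 0.0107, 0.1414]
ee_rot: [0.707, 0.707, 0.0, -0.0]
ft_force: [0.3, 0.2, -0.3]
grip_width: 0.818
grasp_force: 0.0
```

Run:
```python
from h import *
o=get_obs();print({k:np.round(o[k],4).tolist() for k in("clock","position","ft_force","grip_width","joint_pos")})
c=camera("wrist");cv2.imwrite("pics/w6.png",c["img"][:,:,::-1])
```

```text
{'clock': 12.8667, 'position': [0.4358, 0.0107, 0.1414], 'ft_force': [0.3281, 0.1912, -0.268], 'grip_width': 0.8179, 'joint_pos': [0.5914, 0.0319, -0.7191, 2.0162, 0.0228, 1.1011, -0.1379]}
```

View pics/w6.png

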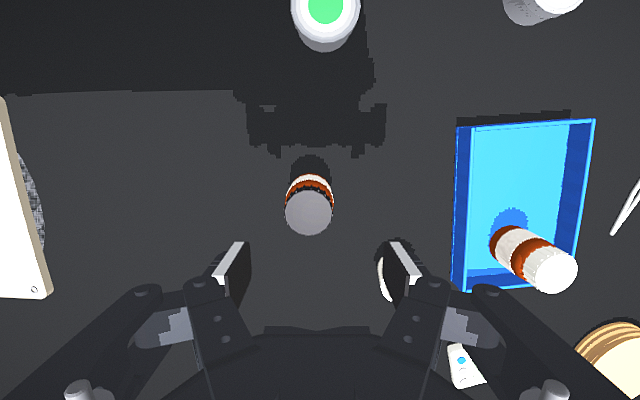

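The black cap at (309,213) is about 3 mm left of jaw centre (317). The white jar stands upright in the crate at (530,260). I'll descend with a small correction.

{"method": "jog_arm", "body": {"plan": [[[0, 0, 0], [0, -0.002, 0.035], 0.07], [[0, 0, 0], [0, -0.003, 0.07], 0.07], [[0, 0, 0], [0, -0.003, 0.1], 0.07], [[0, 0, 0], [0, -0.003, 0.117], 0.07], [[0, 0, 0], [0, -0.003, 0.123], 0.07], [[0, 0, 0], [0, -0.003, 0.123], 0.07], [[0, 0, 0], [0, -0.003, 0.123], 0.025], [[0, 0, 0], [0, -0.003, 0.123], 0.025]]}}

```text
clock: 13.58
position: [0.4329, 0.0108, 0.0195]
ee_rot: [0.707, 0.707, 0.001, 0.001]
ft_force: [0.3, 0.2, 0.9]
grip_width: 0.548
grasp_force: 0.2
```

{"method": "jog_arm", "body": {"plan": [[[0, 0, 0], [0, 0, 0], 0.025], [[0, 0, 0], [0, 0, 0], 0.025], [[0, 0, 0], [0, 0, 0], 0.025], [[0, 0, 0], [0, 0, 0], 0.025], [[0, 0, 0], [0, 0, 0], 0.025]]}}

```text
clock: 14.0
position: [0.4331, 0.0107, 0.0197]
ee_rot: [0.707, 0.707, 0.001, 0.001]
ft_force: [-1.1, 0.9, 6.5]
grip_width: 0.505
grasp_force: 40.6
```

{"method": "jog_arm", "body": {"plan": [[[0, 0, 0], [0, 0, -0.02], 0.025], [[0, 0, 0], [0, 0, -0.055], 0.025], [[0, 0, 0], [0, 0, -0.09], 0.025], [[0, 0, 0], [0, 0, -0.12], 0.025], [[0, 0, 0], [0.004, 0.03, -0.12], 0.025], [[0, 0, 0], [0.009, 0.065, -0.12], 0.025], [[0, 0, 0], [0.014, 0.1, -0.12], 0.025], [[0, 0, 0], [0.019, 0.135, -0.12], 0.025]]}}

```text
clock: 14.67
position: [0.5688, 0.029, 0.1395]
ee_rot: [0.708, 0.707, 0.0, 0.001]
ft_force: [0.0, 0.4, -0.3]
grip_width: 0.499
grasp_force: 41.2
```

{"method": "jog_arm", "body": {"plan": [[[0, 0, 0], [0.006, 0.035, 0], 0.025], [[0, 0, 0], [0.01, 0.06, 0], 0.025], [[0, 0, 0], [0.012, 0.069, 0], 0.025], [[0, 0, 0], [0.012, 0.069, 0], 0.025], [[0, 0, 0], [0.012, 0.069, 0.02], 0.025], [[0, 0, 0], [0.012, 0.069, 0.05], 0.025], [[0, 0, 0], [0.012, 0.069, 0.07], 0.025], [[0, 0, 0], [0.012, 0.069, 0.07], 0.025]]}}

```text
clock: 15.33
position: [0.6327, 0.0406, 0.0646]
ee_rot: [0.707, 0.707, -0.003, -0.002]
ft_force: [-1.4, -0.6, -0.4]
grip_width: 0.501
grasp_force: 41.2
```

{"method": "jog_arm", "body": {"plan": [[[0, 0, 0], [0, 0, 0.015], 0.025], [[0, 0, 0], [0, 0, 0.03], 0.025], [[0, 0, 0], [0, 0, 0.038], 0.025], [[0, 0, 0], [0, 0, 0.042], 0.025], [[0, 0, 0], [0, 0, 0.044], 0.025], [[0, 0, 0], [0, 0, 0.045], 0.025], [[0, 0, 0], [0, 0, 0.046], 0.025], [[0, 0, 0], [0, 0, 0.046], 0.025]]}}

```text
clock: 16.0
position: [0.6363, 0.0418, 0.0239]
ee_rot: [0.707, 0.707, 0.0, 0.001]
ft_force: [-3.7, -1.2, 7.3]
grip_width: 0.505
grasp_force: 42.0
```

Touching the floor at the expected height. I'll release, lift and move to the plain tin.

{"method": "jog_arm", "body": {"plan": [[[0, 0, 0], [0, 0, 0], 0.06], [[0, 0, 0], [0, 0, 0], 0.06], [[0, 0, 0], [0, 0, 0], 0.06], [[0, 0, 0], [0, 0, -0.015], 0.06], [[0, 0, 0], [0, 0, -0.04], 0.06], [[0, 0, 0], [0, 0, -0.08], 0.06], [[0, 0, 0], [0, 0, -0.11], 0.08], [[0, 0, 0], [0.03, -0.002, -0.12], 0.08]]}}

```text
clock: 16.67
position: [0.6373, 0.0655, 0.1486]
ee_rot: [0.71, 0.704, 0.002, 0.004]
ft_force: [1.0, -0.9, -0.2]
grip_width: 0.932
grasp_force: 0.0
```

{"method": "jog_arm", "body": {"plan": [[[0, 0, 0], [0.035, 0, 0], 0.08], [[0, 0, 0], [0.07, -0.002, 0], 0.08], [[0, 0, 0], [0.1, -0.004, 0], 0.08], [[0, 0, 0], [0.123, -0.004, 0], 0.08], [[0, 0, 0], [0.123, -0.004, 0], 0.08], [[0, 0, 0], [0.123, -0.004, 0.02], 0.08], [[0, 0, 0], [0.123, -0.004, 0.05], 0.08], [[0, 0, 0], [0.123, -0.004, 0.05], 0.08]]}}

```text
clock: 17.33
position: [0.6276, 0.1931, 0.0881]
ee_rot: [0.707, 0.707, -0.003, -0.001]
ft_force: [-0.6, -0.8, -1.2]
grip_width: 0.938
grasp_force: 0.0
```

Run:
```python
from h import *
o=get_obs();print({k:np.round(o[k],4).tolist() for k in("clock","position","ft_force","grip_width","joint_pos")})
```

```text
{'clock': 17.3333, 'position': [0.6276, 0.1931, 0.0881], 'ft_force': [-0.5911, -0.7762, -1.239], 'grip_width': 0.9381, 'joint_pos': [0.123, 0.6118, -0.6873, 1.4929, 0.4031, 1.1884, -0.6289]}
```

{"method": "jog_arm", "body": {"plan": [[[0, 0, 0], [0, 0, 0.03], 0.08], [[0, 0, 0], [0, 0, 0.055], 0.08], [[0, 0, 0], [0, 0, 0.07], 0.08], [[0, 0, 0], [0, 0, 0.078], 0.08], [[0, 0, 0], [0, 0, 0.078], 0.08], [[0, 0, 0], [0, 0, 0.078], 0.035], [[0, 0, 0], [0, 0, 0.078], 0.035], [[0, 0, 0], [0, 0, 0.078], 0.035]], "force": 30}}

```text
clock: 18.0
position: [0.631, 0.1951, 0.0164]
ee_rot: [0.707, 0.707, 0.001, 0.001]
ft_force: [-0.2, -0.4, 4.4]
grip_width: 0.631
grasp_force: 31.1
```

{"method": "jog_arm", "body": {"plan": [[[0, 0, 0], [0, 0, 0], 0.035], [[0, 0, 0], [0, 0, 0], 0.035], [[0, 0, 0], [0, 0, 0], 0.035], [[0, 0, 0], [0, 0, 0], 0.035]]}}

```text
clock: 18.33
position: [0.631, 0.1952, 0.0164]
ee_rot: [0.707, 0.707, 0.001, 0.001]
ft_force: [-0.3, -1.0, 7.8]
grip_width: 0.63
grasp_force: 31.4
```

{"method": "jog_arm", "body": {"plan": [[[0, 0, 0], [0, 0, -0.02], 0.035], [[0, 0, 0], [0, 0, -0.05], 0.035], [[0, 0, 0], [0, 0, -0.08], 0.035], [[0, 0, 0], [0.02, -0.016, -0.08], 0.035], [[0, 0, 0], [0.046, -0.037, -0.08], 0.035], [[0, 0, 0], [0.073, -0.059, -0.08], 0.035], [[0, 0, 0], [0.1, -0.081, -0.08], 0.035], [[0, 0, 0], [0.127, -0.103, -0.08], 0.035]]}}

```text
clock: 19.0
position: [0.526, 0.3228, 0.0953]
ee_rot: [0.707, 0.707, 0.001, 0.0]
ft_force: [-0.3, -0.2, -0.4]
grip_width: 0.63
grasp_force: 32.1
```

{"method": "jog_arm", "body": {"plan": [[[0, 0, 0], [0.027, -0.021, 0], 0.035], [[0, 0, 0], [0.054, -0.043, 0], 0.035], [[0, 0, 0], [0.075, -0.059, 0], 0.035], [[0, 0, 0], [0.083, -0.066, 0], 0.035], [[0, 0, 0], [0.083, -0.066, 0], 0.035], [[0, 0, 0], [0.083, -0.066, 0.02], 0.035], [[0, 0, 0], [0.083, -0.066, 0.035], 0.035], [[0, 0, 0], [0.083, -0.066, 0.035], 0.035]]}}

```text
clock: 19.67
position: [0.4609, 0.4017, 0.056]
ee_rot: [0.708, 0.706, -0.002, 0.0]
ft_force: [0.5, -0.7, -1.5]
grip_width: 0.628
grasp_force: 32.1
```

{"method": "jog_arm", "body": {"plan": [[[0, 0, 0], [0, 0, 0], 0.035], [[0, 0, 0], [0, 0, 0], 0.035], [[0, 0, 0], [0, 0, 0], 0.035]]}}

```text
clock: 19.92
position: [0.4615, 0.4047, 0.0601]
ee_rot: [0.707, 0.707, 0.001, 0.0]
ft_force: [-0.2, 0.7, 0.2]
grip_width: 0.632
grasp_force: 32.1
```

Run:
```python
from h import *
o=get_obs();print({k:np.round(o[k],4).tolist() for k in("clock","position","ft_force","grip_width","joint_pos")})
c=camera("wrist");cv2.imwrite("pics/w7.png",c["img"][:,:,::-1])
import pickle;pickle.dump(c,open("w7.pkl","wb"))
```

```text
{'clock': 19.9167, 'position': [0.4615, 0.4047, 0.0601], 'ft_force': [-0.1986, 0.7452, 0.2199], 'grip_width': 0.6322, 'joint_pos': [-0.2189, 0.5736, -0.752, 1.6422, 0.4299, 1.0972, -1.0912]}
```

View pics/w7.png

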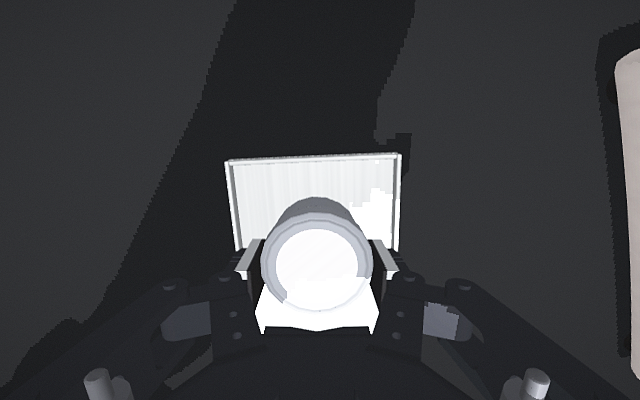

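The tin at (316,265) is centred between the tray's far corners, (226,162) and (401,154). I'll lower it and release.

{"method": "jog_arm", "body": {"plan": [[[0, 0, 0], [0, 0, 0.015], 0.035], [[0, 0, 0], [0, 0, 0.028], 0.035], [[0, 0, 0], [0, 0, 0.035], 0.035], [[0, 0, 0], [0, 0, 0.039], 0.035], [[0, 0, 0], [0, 0, 0.041], 0.035], [[0, 0, 0], [0, 0, 0.042], 0.035], [[0, 0, 0], [0, 0, 0.042], 0.035]]}}

```text
clock: 20.55
position: [0.4605, 0.4045, 0.0188]
ee_rot: [0.707, 0.707, -0.001, 0.001]
ft_force: [-7.3, -8.2, 20.7]
grip_width: 0.634
grasp_force: 34.2
```

{"method": "jog_arm", "body": {"plan": [[[0, 0, 0], [0, 0, -0.001], 0.035], [[0, 0, 0], [0, 0, -0.001], 0.075], [[0, 0, 0], [0, 0, -0.001], 0.075], [[0, 0, 0], [0, 0, -0.001], 0.075], [[0, 0, 0], [0, 0, -0.02], 0.075], [[0, 0, 0], [0, 0, -0.05], 0.075], [[0, 0, 0], [0, 0, -0.08], 0.08], [[0, 0, 0], [-0.03, -0.002, -0.09], 0.08]]}}

```text
clock: 21.22
position: [0.4582, 0.381, 0.1116]
ee_rot: [0.705, 0.709, 0.004, -0.002]
ft_force: [-0.0, 0.6, 0.6]
grip_width: 0.939
grasp_force: 0.0
```

{"method": "jog_arm", "body": {"plan": [[[0, 0, 0], [-0.035, -0.003, 0], 0.08], [[0, 0, 0], [-0.07, -0.006, 0], 0.08], [[0, 0, 0], [-0.105, -0.009, 0], 0.08], [[0, 0, 0], [-0.14, -0.012, 0], 0.08], [[0, 0, 0], [-0.175, -0.015, 0], 0.08], [[0, 0, 0], [-0.204, -0.0175, 0], 0.08], [[0, 0, 0], [-0.204, -0.0175, 0], 0.08], [[0, 0, 0], [-0.204, -0.0175, 0.02], 0.08]]}}

```text
clock: 21.88
position: [0.4437, 0.1693, 0.0897]
ee_rot: [0.708, 0.706, 0.002, 0.002]
ft_force: [2.1, 0.8, 0.2]
grip_width: 0.935
grasp_force: 0.0
```

{"method": "jog_arm", "body": {"plan": [[[0, 0, 0], [0, 0, 0], 0.08], [[0, 0, 0], [0, 0, 0], 0.08], [[0, 0, 0], [0, 0, 0], 0.08]]}}

```text
clock: 22.13
position: [0.4413, 0.1714, 0.0877]
ee_rot: [0.707, 0.708, 0.0, -0.0]
ft_force: [-1.1, -0.5, 0.2]
grip_width: 0.936
grasp_force: 0.0
```

Run:
```python
from h import *
o=get_obs();print({k:np.round(o[k],4).tolist() for k in("clock","position","ft_force","grip_width","joint_pos")})
c=camera("wrist")
H,S,V=cv2.split(cv2.cvtColor(c["img"],cv2.COLOR_RGB2HSV))
m=(H>45)&(H<85)&(S>90);n,l,st,ce=cv2.connectedComponentsWithStats(m.astype(np.uint8))
for i in range(1,n):
    if st[i][4]>100:print(st[i],toplane(c,ce[i],.04))
```

```text
{'clock': 22.1333, 'position': [0.4413, 0.1714, 0.0877], 'ft_force': [-1.1272, -0.4984, 0.2042], 'grip_width': 0.9355, 'joint_pos': [0.2729, 0.2269, -0.7996, 1.9807, 0.191, 1.0097, -0.6152]}
[ 300  207   37   35 1012] [[0.4426462  0.16995411 0.04      ]]
```

Green tin confirmed at (0.4426, 0.170). Gripping it.

{"method": "jog_arm", "body": {"plan": [[[0, 0, 0], [-0.001, 0.001, 0.03], 0.08], [[0, 0, 0], [-0.001, 0.001, 0.055], 0.08], [[0, 0, 0], [-0.001, 0.001, 0.067], 0.08], [[0, 0, 0], [-0.001, 0.001, 0.073], 0.08], [[0, 0, 0], [-0.001, 0.001, 0.073], 0.08], [[0, 0, 0], [-0.001, 0.001, 0.073], 0.035], [[0, 0, 0], [-0.001, 0.001, 0.073], 0.035], [[0, 0, 0], [-0.001, 0.001, 0.073], 0.035]]}}

```text
clock: 22.85
position: [0.4433, 0.1701, 0.0158]
ee_rot: [0.707, 0.707, 0.001, 0.001]
ft_force: [-0.6, 0.1, 3.6]
grip_width: 0.63
grasp_force: 30.7
```

{"method": "jog_arm", "body": {"plan": [[[0, 0, 0], [0, 0, 0], 0.035], [[0, 0, 0], [0, 0, 0], 0.035], [[0, 0, 0], [0, 0, 0], 0.035], [[0, 0, 0], [0, 0, 0], 0.035]]}}

```text
clock: 23.18
position: [0.4433, 0.1701, 0.0158]
ee_rot: [0.707, 0.707, 0.001, 0.001]
ft_force: [-1.1, -0.2, 6.1]
grip_width: 0.632
grasp_force: 30.6
```

{"method": "jog_arm", "body": {"plan": [[[0, 0, 0], [0, 0, -0.02], 0.035], [[0, 0, 0], [0, 0, -0.05], 0.035], [[0, 0, 0], [0, 0, -0.08], 0.035], [[0, 0, 0], [0.02, 0.003, -0.08], 0.035], [[0, 0, 0], [0.05, 0.007, -0.08], 0.035], [[0, 0, 0], [0.085, 0.012, -0.08], 0.035], [[0, 0, 0], [0.12, 0.017, -0.08], 0.035], [[0, 0, 0], [0.145, 0.021, -0.08], 0.035]]}}

```text
clock: 23.85
position: [0.4635, 0.3178, 0.0955]
ee_rot: [0.707, 0.707, 0.001, -0.0]
ft_force: [0.2, 0.8, -0.0]
grip_width: 0.638
grasp_force: 32.1
```

{"method": "jog_arm", "body": {"plan": [[[0, 0, 0], [0.009, 0, 0], 0.035], [[0, 0, 0], [0.009, 0, 0], 0.035], [[0, 0, 0], [0.009, 0, 0.02], 0.035], [[0, 0, 0], [0.009, 0, 0.04], 0.035], [[0, 0, 0], [0.009, 0, 0.055], 0.035], [[0, 0, 0], [0.009, 0, 0.065], 0.035], [[0, 0, 0], [0.009, 0, 0.07], 0.035], [[0, 0, 0], [0.009, 0, 0.07], 0.035]]}}

```text
clock: 24.52
position: [0.4633, 0.3225, 0.0238]
ee_rot: [0.707, 0.707, -0.001, 0.0]
ft_force: [-0.3, -0.1, -0.5]
grip_width: 0.629
grasp_force: 32.1
```

{"method": "jog_arm", "body": {"plan": [[[0, 0, 0], [0, 0, 0.003], 0.035], [[0, 0, 0], [0, 0, 0.005], 0.035], [[0, 0, 0], [0, 0, 0.006], 0.035], [[0, 0, 0], [0, 0, 0.006], 0.035]]}}

```text
clock: 24.85
position: [0.4637, 0.3238, 0.0188]
ee_rot: [0.707, 0.707, 0.0, 0.0]
ft_force: [0.5, -1.0, 2.0]
grip_width: 0.632
grasp_force: 32.3
```

Down at the expected height with light contact. I'll press slightly, release, and retreat high and clear of the views.

{"method": "jog_arm", "body": {"plan": [[[0, 0, 0], [0, 0, 0.001], 0.035], [[0, 0, 0], [0, 0, 0.001], 0.075], [[0, 0, 0], [0, 0, 0.001], 0.075], [[0, 0, 0], [0, 0, 0.001], 0.075], [[0, 0, 0], [0, 0, -0.02], 0.075], [[0, 0, 0], [0, 0, -0.05], 0.075], [[0, 0, 0], [0, 0, -0.09], 0.08], [[0, 0, 0], [0, 0, -0.13], 0.08]]}}

```text
clock: 25.52
position: [0.4626, 0.3234, 0.1492]
ee_rot: [0.707, 0.707, -0.001, -0.0]
ft_force: [1.2, 0.1, 0.3]
grip_width: 0.936
grasp_force: 0.0
```

{"method": "jog_arm", "body": {"plan": [[[0, 0, 0], [0, 0, -0.04], 0.08], [[0, 0, 0], [0, 0, -0.08], 0.08], [[0, 0, 0], [0, 0, -0.12], 0.08], [[0, 0, 0], [0, 0, -0.15], 0.08], [[0, 0, 0], [0, 0, -0.15], 0.08], [[0, 0, 0], [0, 0, -0.15], 0.08], [[0, 0, 0], [0, 0, -0.15], 0.08], [[0, 0, 0], [0, 0, -0.15], 0.08]]}}

```text
clock: 26.18
position: [0.463, 0.3233, 0.2969]
ee_rot: [0.707, 0.707, -0.001, -0.0]
ft_force: [-0.1, 1.0, -0.3]
grip_width: 0.938
grasp_force: 0.0
```

Run:
```python
from h import *
o=get_obs();print({k:np.round(o[k],4).tolist() for k in("clock","position","ft_force","grip_width")})
c=camera("scene");cv2.imwrite("pics/f.png",cv2.resize(c["img"][100:330,120:440,::-1],None,fx=2.5,fy=2.5,interpolation=cv2.INTER_CUBIC))
```

```text
{'clock': 26.1833, 'position': [0.463, 0.3233, 0.2969], 'ft_force': [-0.1414, 0.9767, -0.3456], 'grip_width': 0.9378}
```

View pics/f.png

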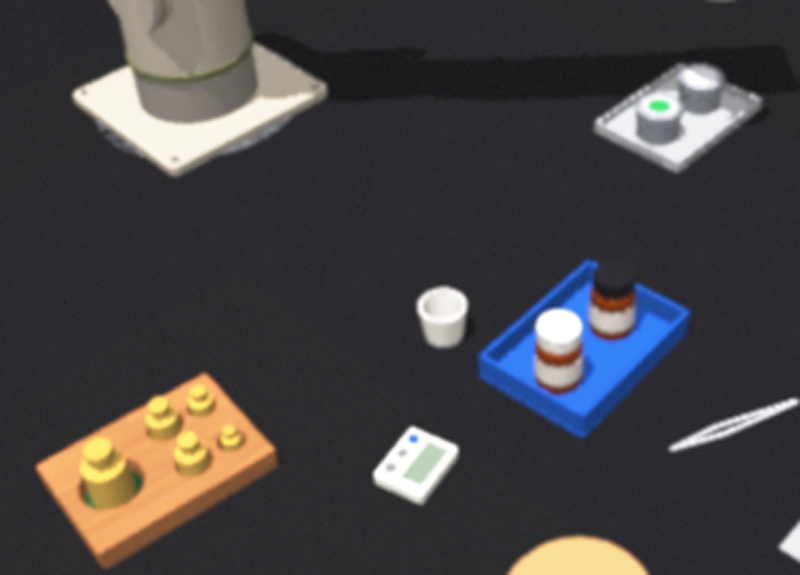

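The final view shows both tins upright in the tray at (659,118) and (701,88), and both jars upright in the crate at (559,350) and (613,300). The weight is upright in the well at (108,475), and the crucible and timer are untouched.

```bash
python3 -c "
from workcell import *
print(hand_in())"
```

```text
the job is handed in; nothing more can be done
None
```

The job is handed in at about 26 s of the 136 s allowed: in the last camera view both tins stand in the tray, both jars in the crate and the weight in its well, with the crucible and timer where they were; the hand-in call returned no verdict.

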